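Third hand for the second rack bracket

TASK

One of the two places on the plywood fixture already has its steel bracket; take the loose bracket of that same size (not the small one) and stand it flat on the board in the free place, its back centred and flush against the spring-backed plate and its foot pointing away from the plate. Push it against the plate steadily with about 10 N, which sends the plate about half way in, and never drive the plate to the end of its travel. Hold it like that for me to screw it on: hold for at least three seconds and finish while still holding and pushing, and leave everything else where it stands.

Things in the scene. Friction and masses are not known exactly. Their poses are not given: they have to be found in the camera images.
- jig: Fixed plywood board 240 (x) by 300 (y) by 12 mm, from 100 mm before to 140 mm behind its origin, which lies on the table midway between the two plates, level with their resting faces. +x points from the bracket side to the plates (pushing direction), y left, z up. Two aluminium spring housings, 70 wide, stand 63 to 85 mm behind the origin, 67 mm above the table.
- plate_left: Spring-backed grey steel plate of the jig's left (+y) place: 60 wide, 8 thick, 2 to 54 mm above the board. Origin: front face, mid width, at the board's top; axes as the jig's. At rest at x 0, y +70 mm in the jig's frame; slides along jig +x by up to 40 mm against a 500 N/m spring without preload (10 N = 20 mm).
- plate_right: The same plate at the jig's right (-y) place, at rest at x 0, y -70 mm in the jig's frame. Same spring, travel, origin and axes.
- fitted: The steel bracket that is already screwed on, fixed, in one of the two places (left or right, varies). Same shape, size, origin and axes as bracket, with dark screw heads. Its back face is at its plate's face.
- bracket: The loose steel bracket to use, on its foot, 0.25-0.5 kg. Back plate 60 wide (y), 60 high, 6 thick; foot 60 wide, 60 deep to -x, 6 thick; an upright rib 10 thick (y) in the middle, 6 to 45 mm before the back face, 6 to 48 mm above the underside: grasp it there. Origin: back face, underside, mid width. +x points out of the back face (to the plate when in place), z up.
- small_bracket: A steel bracket of the next smaller size (40 mm wide, deep and high), not wanted, stands loose; leave it alone. Origin and axes as the big one's. It and the big one stand one to the left and one to the right of the jig, either way round.
- screw_tin: Little aluminium tin with screws, radius 20, 28 mm high, fixed on the board behind the spring housing of the free place. Its origin is not in the tin but on the board's top at the resting plate's face of that place; the tin's middle is 115 mm behind it (+x).
- screwdriver: Loose screwdriver lying on the table between robot and jig, about 200 mm long; origin about its middle, underside. Leave alone.
- tape: Loose roll of paper tape, radius 45, 30 mm high; origin centre of underside. Leave alone.
- stock_bin: Loose yellow open bin 130 by 100 by 60 mm; origin centre of underside. Leave alone.
- spray_can: Loose blue can, radius 30, 190 mm high; origin centre of underside. Leave alone.
- pen_cup: Loose white cup of pens, radius 36, pens up to 145 mm high; origin centre of underside. Leave alone.
- card_box: Loose cardboard box 80 by 80 by 50 mm; origin centre of underside. Leave alone.
Things that resemble listed ones, but are neither listed nor needed, are in the scene too. What is shaped like the bracket but orange is not meant.

How it is judged:
On the way:
1. the bracket is pressed flush in the free place with 6 to 14 N for 3 s (((contact force between bracket and plate_left between 6 and 14 N and x of bracket in the frame of plate_left between -0.004 and 0.004 m and y of bracket in the frame of plate_left between -0.008 and 0.008 m and z of bracket in the frame of plate_left below 0.005 m) or (contact force between bracket and plate_right between 6 and 14 N and x of bracket in the frame of plate_right between -0.004 and 0.004 m and y of bracket in the frame of plate_right between -0.008 and 0.008 m and z of bracket in the frame of plate_right below 0.005 m)) and angle between bracket's own z axis and vertical below 0.09 rad and angle between the x axis of bracket and the x axis of jig, either way round below 0.09 rad and contact force between the fingers and bracket above 2 N), for 3 s.
At the end, for the whole second after the job is handed in: The bracket stands on the board in the free place (within 5 mm in height, upright and square to the jig within 0.09 rad), its back within 4 mm of the plate's face and centred on the plate within 8 mm, pressed against the plate with 6 to 14 N by the robot's fingers, which still hold or push it (all of step 1); the arm keeps its last pose, push and grip.
It fails at once if a bystander is moved by more than 30 mm (distance of any of small_bracket, screwdriver, tape, stock_bin, spray_can, pen_cup, card_box from where it was at the start of the episode above 0.03 m).
It fails at once if a plate is driven to the end of its travel (over 37 mm) (x of any of plate_left, plate_right in the frame of jig above 0.037 m).
It also fails if it takes over 50 s, if anything falls off the work surface, if the arm or the gripper's body presses on something with over 40 N, if the wrist force passes 120 N, or if a joint passes its speed limit or range.

ROBOT

A 7-joint arm with a two-finger parallel gripper is mounted at the origin on the work surface. World frame = base frame: x ahead of the robot, y to its left, z up, the work surface at z = 0. Lengths are in m, angles in rad, forces in N, time in s.
With the tool pointing down it reaches from about 0.35 to 0.775 m from the base axis. Payload 3.1 kg.
Tool frame: the origin (TCP) lies midway between the tips of the shut fingers; the grasp point (between the pads) lies 19 mm behind it (robot.hold_point_z is the distance from the TCP to the grasp point, in m); z points along the fingers, y is the line along which they close (so a half turn about z gives the same grasp; the last joint's range is limited). The gripper opens to 85 mm and grips with 20 to 120 N. Pads are 22 mm wide; open, the fingers measure 114 mm over their backs; the gripper's body (76 mm by 85 mm) begins 54 mm behind the grasp point. The pads swing forward as they close: fully open they stand 13 mm farther back than shut.
Start: joints at [1.17, 0.311, 0.014, 1.512, -0.004, 1.319, -0.027], TCP at [0.193, -0.515, 0.231] pointing down, gripper open.
Joint ranges: [-2.7, 2.7], [-0.3, 1.91], [-1.27, 1.3], [0.12, 2.57], [-1.44, 4.58], [0.2, 2.03], [-3.05, 3.05]. Speed limits (rad/s): [2.79, 2.79, 3.14, 3.14, 3.14, 3.14, 3.14].

INTERFACE

Orientations are given as a rotation vector (axis times angle).
In Python, from cell import telemetry, capture, camera_info, sign_off, nets, robot gives the robot as it stands.
- The arm moves only by the tool servo_tool, never from a script. Its argument "steps" is text: rows parted by semicolons, each of 7 numbers parted by spaces: the turn, a rotation vector about the tool's x, y, z in degrees, then the shift along the tool's x, y, z in cm, then the opening, from 0 (shut) to 1 (fully open). In form: rx ry rz tx ty tz gripper; .... A call has 1 to 10 rows; each row shifts and turns the commanded pose from where the row before left it, along the tool's axes as they then stand; what a row does not reach is not made up. A row lasts 1/8 s, in which the tool goes at most 62.5 mm and 10.7 degrees, less where a joint would pass 70% of its speed; a pose out of reach is approached as far as the arm can. A call is refused whole if a number of a shift passes 6.25 or a number of a turn 10.7, either way. A call with a gripper value outside its range is refused whole. The fingers move at their own pace and stop on an object; the grip force is fixed at half the most. Time passes only in rows, so rows that do not move let the fingers close. It gives the time, the measured TCP pose, the force, the opening and the grip force at its end, in the units of the state.
- telemetry.get_state(): the state, without advancing time (a new reading comes with each control period).
- capture(name): name is "side" or "top" or "wrist"; returns the picture (400x640x3 uint8, red, green, blue); there is no depth.
- camera_info(name): a dict with "fovy" (degrees; the focal length in pixels is half the picture's height over the tangent of half this angle, whatever the lens; pixels are square), "cx", "cy" (the principal point, pixels), "position" and "orientation" of the camera in the world. Camera axes: x right, y up, looking along -z (the intrinsics and any distortion apply to the point x, -y, -z); pixel columns grow to the right and rows downward; lengths in m; the calibration is good to about 2 mm. A picture is of the moment at which its call begins: read the wrist's pose just before it. camera_info takes no time and is no camera call; for the wrist camera it gives the pose at the moment of the call.
- sign_off(): hands the job in; it is judged then, once.
Trained networks look in the newest picture that a camera, given by its name, has taken for a name from the list of things; names that differ only in an ending like _2 or _b are one class to them, and where a whole thing is asked for, a point or a joint stands for the part that bears it (a point fixed in the world has none). Each returns a list of dicts, best first, with "score" (0 to 1); they miss things now and then, are a little off and sometimes report something else, mostly with a low value. They report only what shows in the picture. A call takes as long as a camera call. They do not tell look-alikes from the thing itself.
- nets.spot_in(name, camera): "position" ([column, row] in pixels, amid what is visible of it).
- nets.regions_of(name, camera): "region" (400x640 bool, what is visible of it) and "position" ([column, row] in pixels, amid what is visible of it).
The state is a dict: "t": time; "q": joint angles; "joint_velocities": joint speeds; "joint_efforts": joint torques, N m; "position": TCP position; "ee_rot": TCP orientation; "contact_force": force on the tool from outside, world axes, zero at the start; "ft_torque": the same for the moment, N m; "width": opening from 0.0 (shut) to 1.0 (fully open); "finger_force": force on a finger pad.
Only numpy, scipy, OpenCV 4.12 (cv2) and the standard library are available. Lean on these libraries where they do the work, as an engineer would, in place of code of your own. Each camera call takes 0.05 s, during which the arm holds its last target. There are 200 camera calls.

## Working session

There is one attempt and no reset: what is moved stays moved. The work goes in short steps, Python scripts to look and compute and a tool call to move; the robot and the scene stay as the last step left them, time stands still between calls to the robot, and variables do not carry over. Pictures are saved under pics/ and viewed, at most 10 in all, crops included, and the job is handed in when it is done.

Besides the shell and the picture viewer there is one more tool, called as name(argument=value, ...) on one line, values as JSON. servo_tool: Moves the arm, as the interface text tells. Its arguments: {"type":"object","properties":{"steps":{"type":"string"}},"required":["steps"]}

```bash
ls; mkdir -p pics
python3 - <<'E'
from cell import *
import cv2,numpy as np
print(telemetry.get_state())
for c in ["top","side","wrist"]:
    print(c,camera_info(c))
    im=capture(c); cv2.imwrite(f"pics/{c}0.png",im[:,:,::-1])
    if c=="wrist": continue
    for n in ["jig","plate_left","fitted","bracket","small_bracket","screw_tin"]:
        print(n,[(np.round(d["position"]).tolist(),round(d["score"],2)) for d in nets.spot_in(n,c)][:4])
E
```

```text
pics
{'t': 0.0, 'q': array([ 1.17033784,  0.3117521 ,  0.01398395,  1.51302745, -0.00438214,
        1.31916737, -0.02721176]), 'joint_velocities': array([ 0.00031861,  0.00035929, -0.0005981 , -0.00016365, -0.00136435,
        0.0009545 , -0.00194059]), 'joint_efforts': array([-2.99820322e-04, -3.79914308e+01,  1.45841888e-01, -2.30590010e+01,
        1.22274828e-02,  1.36437276e-02,  1.76595046e-05]), 'position': array([ 0.19287394, -0.51431985,  0.23021848]), 'ee_rot': array([-3.08893508e+00, -5.60234571e-01,  8.21217176e-04]), 'contact_force': array([-0.2974089 ,  0.30341116,  0.05290967]), 'ft_torque': array([ 0.02549063, -0.01961587,  0.05943264]), 'finger_force': 0.0, 'width': 0.9995156180444162}
top {'fovy': 51.77425080139408, 'cx': 316.70295310530685, 'cy': 197.7628527091494, 'position': array([0.31296046, 0.00217482, 1.22652536]), 'orientation': array([ 0.12428607, -0.16082214, -1.5575197 ])}
jig [([314.0, 167.0], 0.84)]
plate_left [([292.0, 159.0], 0.64)]
fitted [([285.0, 179.0], 0.87)]
bracket [([362.0, 239.0], 0.83), ([431.0, 252.0], 0.82), ([410.0, 217.0], 0.76)]
small_bracket [([189.0, 211.0], 0.69), ([476.0, 170.0], 0.46)]
screw_tin [([336.0, 138.0], 0.6), ([408.0, 215.0], 0.2)]
side {'fovy': 50.5920070795259, 'cx': 322.97454311033874, 'cy': 196.7804010749797, 'position': array([0.37486894, 1.0654146 , 0.67191567]), 'orientation': array([ 0.09472547, -1.49960579, -2.60968481])}
jig [([284.0, 205.0], 0.69)]
plate_left [([273.0, 207.0], 0.46)]
fitted [([296.0, 210.0], 0.74), ([296.0, 150.0], 0.66)]
bracket [([363.0, 179.0], 0.81), ([344.0, 162.0], 0.76), ([378.0, 156.0], 0.58), ([284.0, 203.0], 0.19)]
small_bracket [([318.0, 292.0], 0.79)]
screw_tin [([319.0, 138.0], 0.6)]
wrist {'fovy': 64.70377956472565, 'cx': 316.3379143873567, 'cy': 198.80791903291797, 'position': array([ 0.25611937, -0.49169646,  0.37421984]), 'orientation': array([-0.23921313,  0.16568567, -1.20408337])}
```

View pics/top0.png

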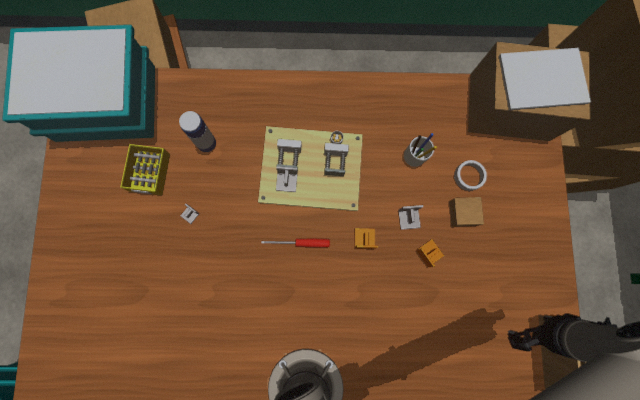

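View pics/side0.png

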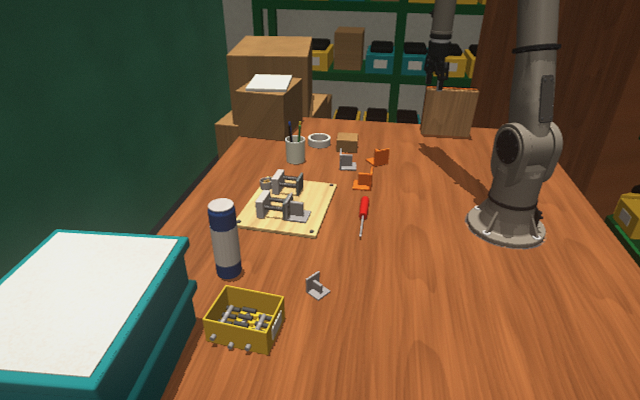

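The top picture shows the fixture around (312,168), with the fitted bracket at the left place (287,180). The right place (335,170) is free, with the tin behind it at (336,138). The big grey bracket is at (410,217) and the small one at (189,213). The orange ones at (365,238) and (431,252) are decoys.

```bash
cat > h.py <<'E'
import numpy as np,cv2
from scipy.spatial.transform import Rotation as R
from cell import *
def K(c):
    f=200/np.tan(np.radians(c["fovy"])/2); return f
def proj(c,P):
    p=(np.atleast_2d(P)-c["position"])@R.from_rotvec(c["orientation"]).as_matrix()
    f=K(c); return np.c_[c["cx"]+f*p[:,0]/-p[:,2],c["cy"]-f*p[:,1]/-p[:,2]]
def ray(c,uv,z):
    uv=np.atleast_2d(uv); f=K(c)
    d=np.c_[(uv[:,0]-c["cx"])/f,-(uv[:,1]-c["cy"])/f,-np.ones(len(uv))]@R.from_rotvec(c["orientation"]).as_matrix().T
    return c["position"]+d*((z-c["position"][2])/d[:,2])[:,None]
E
python3 - <<'E'
from h import *
c=camera_info("top")
print(ray(c,[[267,127],[363,131],[358,210],[259,206]],.012).round(3))
print(ray(c,[[410,217],[410,224]],.006).round(3))
im=cv2.imread("pics/top0.png")
a=cv2.resize(im[115:265,250:450],None,fx=4,fy=4,interpolation=cv2.INTER_CUBIC);cv2.imwrite("pics/crop1.png",a)
E
```

```text
[[ 0.757  0.129  0.012]
 [ 0.748 -0.168  0.012]
 [ 0.5   -0.149  0.012]
 [ 0.51   0.146  0.012]]
[[ 0.482 -0.306  0.006]
 [ 0.461 -0.305  0.006]]
```

View pics/crop1.png

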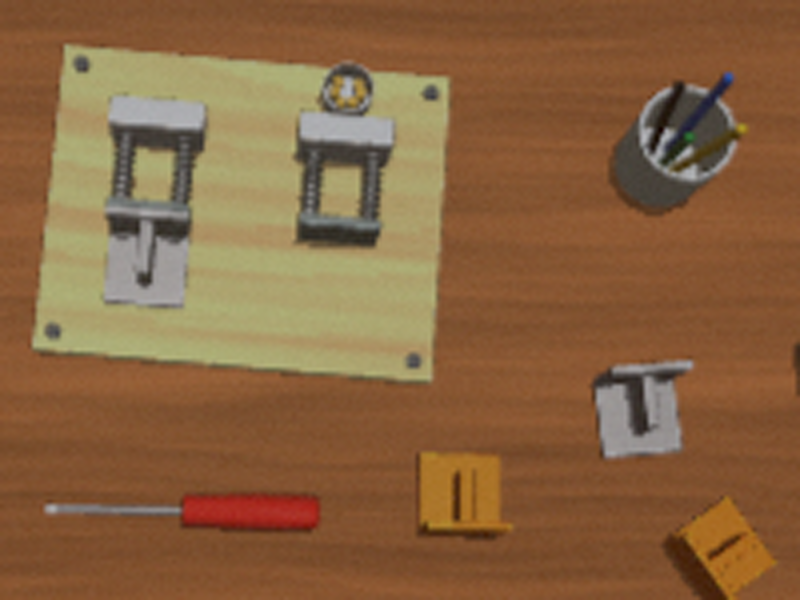

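The crop gives the board corners at full-picture (266,126), (362,134), (358,210) and (258,202). The bracket's foot front corners are at (400.5,229) and (420,227.5). Its plate top runs (402.5,207.5)–(423,206).

```bash
cat >> h.py <<'E'
from scipy.optimize import least_squares
def body(p,L,z=0): # p: x,y,yaw
    L=np.atleast_2d(L).astype(float);c,s=np.cos(p[2]),np.sin(p[2])
    return np.c_[p[0]+c*L[:,0]-s*L[:,1],p[1]+s*L[:,0]+c*L[:,1],L[:,2]+z]
def fit(c,L,uv,p0):
    r=least_squares(lambda p:(proj(c,body(p,L))-uv).ravel(),p0)
    print("pose",r.x.round(4),"yawdeg",np.degrees(r.x[2]).round(2),"res px",r.fun.round(1)); return r.x
def move_to(xyz,yaw,s=None):
    """total shift in tool axes (cm) after turning, and turn (deg) about tool z"""
    s=s or telemetry.get_state(); M=R.from_rotvec(s["ee_rot"]).as_matrix()
    cur=np.arctan2(M[1,0],M[0,0]); T=np.c_[[np.cos(yaw),np.sin(yaw),0],[np.sin(yaw),-np.cos(yaw),0],[0,0,-1]]
    d=np.array(xyz)-s["position"]
    print("tilt vec deg (tool)",np.degrees(R.from_matrix(M.T@T).as_rotvec()).round(2),"shift in cur tool cm",(M.T@d*100).round(2),"in new tool",(T.T@d*100).round(2))
E
python3 - <<'E'
from h import *
c=camera_info("top"); s=.012
j=fit(c,[[.14,.15,s],[.14,-.15,s],[-.1,-.15,s],[-.1,.15,s]],np.array([[65,45],[449,77],[432,381],[33,349]])/4+[250,115],[.6,0,0])
b=fit(c,[[-.06,.03,.006],[-.06,-.03,.006],[0,.03,.06],[0,-.03,.06]],np.array([[602,457],[681,450],[610,368],[693,362]])/4+[250,115],[.5,-.3,0])
g=body(b,[[-.025,0,0]])[0];print(g)
print(body(j,[[0,-.07,.012]]))
# approach: wrist cam offset
M=R.from_rotvec(telemetry.get_state()["ee_rot"]).as_matrix()
w=camera_info("wrist");print("cam in tool",M.T@(w["position"]-telemetry.get_state()["position"]), "look",M.T@(-R.from_rotvec(w["orientation"]).as_matrix()[:,2]))
move_to([g[0]-.03,g[1],.23],b[2])
E
```

```text
pose [ 0.6094 -0.0071 -0.0706] yawdeg -4.05 res px [-0.3 -0.2  0.5 -0.3  0.2  0.2 -0.3  0.2]
pose [ 0.5064 -0.3017  0.0798] yawdeg 4.57 res px [ 0.1  0.1  0.2  0.5 -0.  -0.3 -0.2 -0.2]
[ 0.48149181 -0.30371275  0.        ]
[[ 0.60449613 -0.07690089  0.012     ]]
cam in tool [ 0.06712289  0.00029635 -0.14287453] look [-2.70176697e-01 -1.08762560e-04  9.62810750e-01]
tilt vec deg (tool) [ 1.000e-02 -0.000e+00  1.599e+01] shift in cur tool cm [ 31.61 -10.71   0.13] in new tool [ 27.43 -19.     0.13]
```

servo_tool(steps="0 0 8 0 0 0 1; 0 0 8 0 0 0 1; 0 0 0 3.8 -2.4 0 1; 0 0 0 3.8 -2.4 0 1; 0 0 0 3.8 -2.4 0 1; 0 0 0 3.8 -2.4 0 1; 0 0 0 3.8 -2.4 0 1; 0 0 0 3.8 -2.4 0 1; 0 0 0 3.8 -2.4 0 1; 0 0 0 3.8 -2.4 0 1")

```text
t: 2.0
position: [0.482, -0.2986, 0.2314]
ee_rot: [3.139, 0.125, 0.0]
contact_force: [0.4, 0.6, -0.3]
width: 0.998
finger_force: 0.0
```

servo_tool(steps="0 0 0 0 0 0 1; 0 0 0 0 0 0 1")

```text
t: 2.25
position: [0.4804, -0.3001, 0.2311]
ee_rot: [3.138, 0.124, -0.002]
contact_force: [-0.7, -0.8, -0.2]
width: 1.005
finger_force: 0.0
```

Run:
```python
from h import *
s=telemetry.get_state();print(s["position"],s["contact_force"])
w=camera_info("wrist");im=capture("wrist");np.save("w1.npy",np.r_[w["position"],w["orientation"]])
cv2.imwrite("pics/w1.png",im[:,:,::-1])
b=[.5064,-.3017,.0798]
print(proj(w,body(b,[[-.06,.03,.006],[-.06,-.03,.006],[0,.03,.06],[0,-.03,.06],[-.045,0,.048],[-.006,0,.048]])).round(1))
move_to([.4815,-.3037,.011],b[2])
```

```text
[ 0.48037112 -0.30006575  0.23113952] [-0.7329925  -0.77583767 -0.16970992]
[[293.9 197.2]
 [343.6 197.1]
 [289.1 153.4]
 [349.5 153.3]
 [319.1 194.1]
 [319.2 157.6]]
tilt vec deg (tool) [ 0.06  0.07 -0.13] shift in cur tool cm [ 0.17  0.28 22.02] in new tool [ 0.15  0.3  22.02]
```

View pics/w1.png

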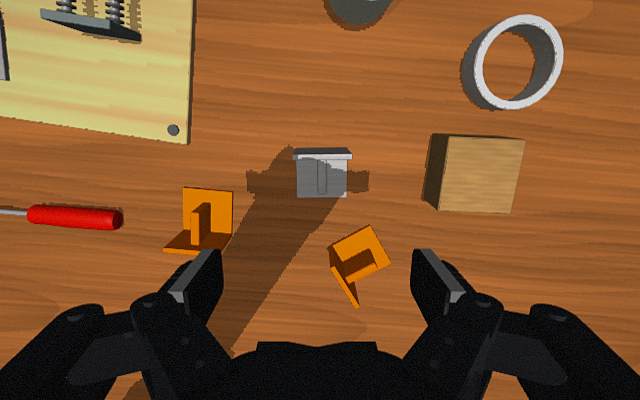

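The wrist picture shows the bracket at about (322,173). Its plate top lies near row 150 and its foot front at row 197, some 3 px right of the prediction. I'll zoom in for corner positions.

Run:
```python
import cv2
im=cv2.imread("pics/w1.png")[130:210,270:370]
cv2.imwrite("pics/crop2.png",cv2.convertScaleAbs(cv2.resize(im,None,fx=7,fy=7,interpolation=cv2.INTER_CUBIC),alpha=1.4))
```

```text
(no output)
```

View pics/crop2.png

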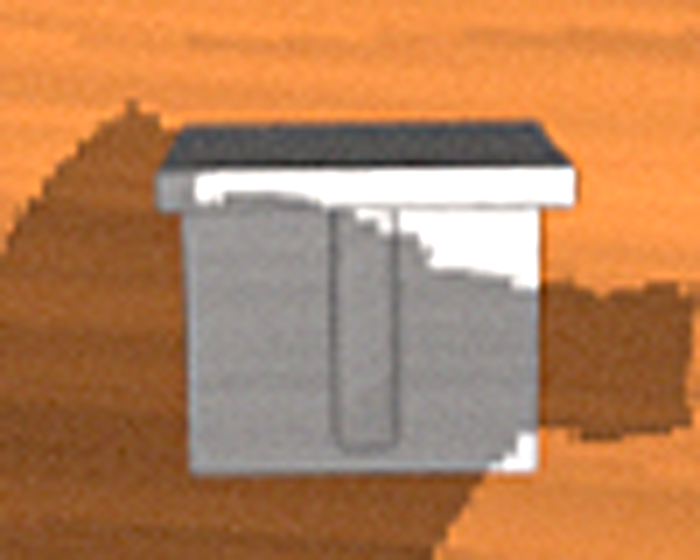

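Corner pixels: foot front (297.1,197.6) and (346.9,197.4). Plate top back edge (292.4,154.3) and (352.4,153.9). Back underside (296.1,147.9) and (347.1,147.4).

Run:
```python
from h import *
a=np.load("w1.npy");w=dict(camera_info("wrist"),position=a[:3],orientation=a[3:])
uv=np.array([[190,473],[538,472],[157,170],[577,167],[183,125],[540,122]])/7+[270,130]
b=fit(w,[[-.06,.03,.006],[-.06,-.03,.006],[0,.03,.06],[0,-.03,.06],[0,.03,0],[0,-.03,0]],uv,[.5,-.3,.08])
g=body(b,[[-.025,0,0]])[0];print(g)
move_to([g[0],g[1],.011],b[2])
```

```text
pose [ 0.5059 -0.305   0.0882] yawdeg 5.05 res px [-0.1  0.4 -0.2  0.1 -0.   0.2  0.3  0.  -0.1 -0.3 -0.1 -0.4]
[ 0.48095498 -0.30724004  0.        ]
tilt vec deg (tool) [ 0.06  0.07 -0.61] shift in cur tool cm [ 0.09  0.63 22.02] in new tool [ 0.06  0.65 22.02]
```

servo_tool(steps="0 0 -0.6 0.1 0.6 4 1; 0 0 0 0 0 5 1; 0 0 0 0 0 5 1; 0 0 0 0 0 4 1; 0 0 0 0 0 2 1; 0 0 0 0 0 1.0 1; 0 0 0 0 0 0 1; 0 0 0 0 0 0 1")

```text
t: 3.3
position: [0.4832, -0.3063, 0.0226]
ee_rot: [3.137, 0.14, 0.003]
contact_force: [-0.2, 0.3, 0.0]
width: 1.0
finger_force: 0.0
```

Run:
```python
from h import *
print(telemetry.get_state()["position"])
move_to([.481,-.3072,.011],.0882)
```

```text
[ 0.48315982 -0.3062848   0.02261479]
tilt vec deg (tool) [ 0.1  -0.11  0.07] shift in cur tool cm [-0.23  0.07  1.16] in new tool [-0.22  0.07  1.16]
```

servo_tool(steps="0 0 0 -0.2 0.1 1.0 1; 0 0 0 0 0 0 1; 0 0 0 0 0 0 0; 0 0 0 0 0 0 0; 0 0 0 0 0 0 0; 0 0 0 0 0 0 0; 0 0 0 0 0 0 0; 0 0 0 0 0 0 0")

```text
t: 4.3
position: [0.4807, -0.3063, 0.0115]
ee_rot: [-3.138, -0.142, -0.001]
contact_force: [0.6, 1.2, 1.7]
width: 0.11
finger_force: 59.2
```

servo_tool(steps="0 0 0 0 0 -2 0; 0 0 0 0 0 -4 0; 0 0 0 0 0 -4 0; 0 0 0 0 0 0 0; 0 0 0 0 0 0 0")

```text
t: 4.92
position: [0.4788, -0.3058, 0.1093]
ee_rot: [-3.136, -0.141, 0.006]
contact_force: [-0.4, 1.0, -5.4]
width: 0.113
finger_force: 58.8
```

Run:
```python
from h import *
s=telemetry.get_state();print(s["position"],s["width"],s["contact_force"])
p=[.6045,-.0769,-.0706]
t=body(p,[[-.065,0,0]])[0]
move_to([t[0],t[1],.12],p[2])
```

```text
[ 0.47883406 -0.30577916  0.10929059] 0.11319712878070981 [-0.42728438  1.02535533 -5.42657948]
tilt vec deg (tool) [-0.11  0.21  9.2 ] shift in cur tool cm [  8.15 -22.71  -1.05] in new tool [  4.42 -23.72  -1.07]
```

servo_tool(steps="0 0 9.2 0 0 -1 0; 0 0 0 0.5 -2.5 0 0; 0 0 0 0.7 -4 0 0; 0 0 0 0.7 -4 0 0; 0 0 0 0.7 -4 0 0; 0 0 0 0.7 -4 0 0; 0 0 0 0.6 -3 0 0; 0 0 0 0.5 -2.2 0 0; 0 0 0 0 0 0 0; 0 0 0 0 0 0 0")

```text
t: 6.18
position: [0.5395, -0.0746, 0.1196]
ee_rot: [3.138, -0.112, -0.006]
contact_force: [-0.8, -0.3, -4.1]
width: 0.113
finger_force: 58.7
```

Run:
```python
from h import *
s=telemetry.get_state();print(s["position"],s["width"])
w=camera_info("wrist");im=capture("wrist");np.save("w2.npy",np.r_[w["position"],w["orientation"]])
cv2.imwrite("pics/w2.png",im[:,:,::-1])
p=[.6045,-.0769,-.0706]
L=[[0,.03,.066],[0,-.03,.066],[0,.03,.014],[0,-.03,.014],[.063,.035,.067],[.063,-.035,.067]]
print(proj(w,body(p,L)).round(1))
M=R.from_rotvec(s["ee_rot"]).as_matrix()
B=np.array([[.0254,.03,-.0485],[.0254,-.03,-.0485]])  # z tool = TCP+.0115-.06
print(proj(w,s["position"]+B@M.T).round(1))
move_to([*body(p,[[-.065,0,0]])[0][:2],.12],p[2])
```

```text
[ 0.53950747 -0.07461837  0.1195663 ] 0.11338376704457483
[[260.8 114. ]
 [360.8 113.9]
 [272.3 113. ]
 [351.4 112.9]
 [245.5  -6.2]
 [374.6  -6.3]]
[[406.3 244.9]
 [220.9 244.9]]
tilt vec deg (tool) [ 0.08  0.17 -0.13] shift in cur tool cm [-0.03 -0.28 -0.01] in new tool [-0.03 -0.28 -0.01]
```

View pics/w2.png

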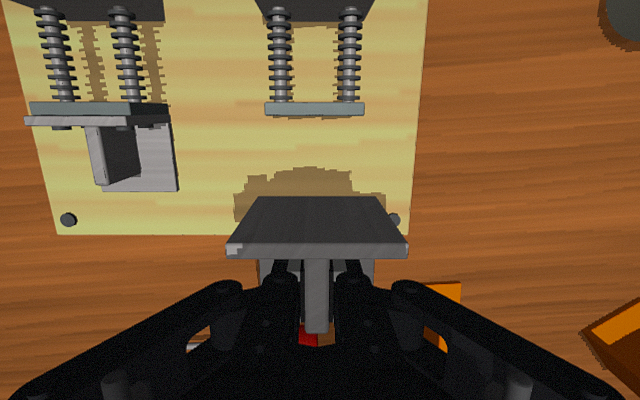

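The plate's top front edge is at about (264–366, 115), 4 px right of the prediction. The held bracket's top back edge is at about (226–407, 243). I'll zoom in on the plate and bracket edges.

Run:
```python
import cv2,numpy as np
im=cv2.imread("pics/w2.png")
f=lambda a:cv2.resize(a,None,fx=4,fy=4,interpolation=cv2.INTER_CUBIC)
cv2.imwrite("pics/crop3.png",np.vstack([f(im[95:125,220:420]),f(im[190:265,220:420])]))
```

```text
(no output)
```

View pics/crop3.png

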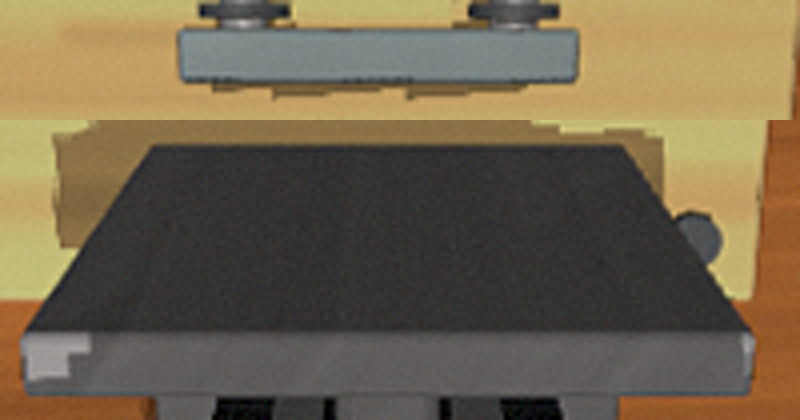

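Plate top corners: (264.5,115.5), (364.8,115.5), (264.5,102.5), (364.8,102.5). Bracket back: top (226.2,243) and (407.5,243), bottom (258,196.5) and (375.5,196.5).

Run:
```python
from h import *
s=telemetry.get_state()
a=np.load("w2.npy");w=dict(camera_info("wrist"),position=a[:3],orientation=a[3:])
p=fit(w,[[0,.03,.066],[0,-.03,.066],[.008,.03,.066],[.008,-.03,.066]],np.array([[264.5,115.5],[364.8,115.5],[264.5,102.5],[364.8,102.5]]),[.6045,-.0769,-.07])
uv=np.array([[226.2,243],[407.5,243],[258,196.5],[375.5,196.5]]); zb=s["position"][2]-.0115
r=least_squares(lambda q:(proj(w,body(q,[[0,.03,.06],[0,-.03,.06],[0,.03,0],[0,-.03,0]],q[3]))-uv).ravel(),[.56,-.07,-.07,zb])
print(r.x.round(4),r.fun.round(1),zb)
M=R.from_rotvec(s["ee_rot"]).as_matrix();b=r.x
print("tool yaw",np.arctan2(M[1,0],M[0,0]),"bracket in tool",(M.T@(np.array([b[0],b[1],b[3]])-s["position"])).round(4))
c,sn=np.cos(p[2]),np.sin(p[2]);d=b[:2]-p[:2];print("bracket in plate",c*d[0]+sn*d[1],-sn*d[0]+c*d[1],b[2]-p[2])
```

```text
pose [ 0.6032 -0.0791 -0.0718] yawdeg -4.11 res px [ 0.3  0.5 -0.2  0.5 -0.3 -0.5  0.3 -0.4]
[ 0.5644 -0.0774 -0.0722  0.1056] [ 0.2  0.5 -0.   0.5  0.2 -0.8 -0.6 -0.8] 0.10843072882923525
tool yaw -0.07284601607017645 bracket in tool [0.0248 0.0004 0.0142]
bracket in plate -0.038820740467953266 -0.0010971048283329868 -0.00047197398625038745
```

servo_tool(steps="0 0 0 0.8 -0.1 2 0; 0 0 0 0.7 0 3 0; 0 0 0 0 0 3 0; 0 0 0 0 0 1 0; 0 0 0 0 0 0.2 0; 0 0 0 0 0 0 0; 0 0 0 0 0 0 0")

```text
t: 7.1
position: [0.5573, -0.0734, 0.0306]
ee_rot: [3.139, -0.111, 0.004]
contact_force: [0.8, -0.4, -3.6]
width: 0.109
finger_force: 58.7
```

servo_tool(steps="0 0 0 0 0 0.3 0; 0 0 0 0 0 0.1 0; 0 0 0 0 0 0 0; 0 0 0 0 0 0 0")

```text
t: 7.6
position: [0.5562, -0.0732, 0.0253]
ee_rot: [3.14, -0.111, 0.0]
contact_force: [0.5, -0.8, -3.9]
width: 0.105
finger_force: 58.7
```

servo_tool(steps="0 0 0 0 0 0.1 0; 0 0 0 0 0 0 0; 0 0 0 0 0 0 0")

```text
t: 7.98
position: [0.5561, -0.0732, 0.0242]
ee_rot: [3.14, -0.111, -0.0]
contact_force: [-0.2, -0.0, -4.2]
width: 0.11
finger_force: 58.7
```

servo_tool(steps="0 0 0 0 0 0.1 0; 0 0 0 0 0 0 0; 0 0 0 0 0 0 0")

```text
t: 8.35
position: [0.5562, -0.0732, 0.0235]
ee_rot: [3.14, -0.111, 0.0]
contact_force: [-0.5, 0.9, -1.3]
width: 0.109
finger_force: 59.0
```

```bash
cat > st.py <<'E'
from h import *
s=telemetry.get_state();M=R.from_rotvec(s["ee_rot"]).as_matrix();p=np.array([.6032,-.0791,-.0718])
b=s["position"]+M@[.0248,.0004,.0115]
c,sn=np.cos(p[2]),np.sin(p[2]);d=b[:2]-p[:2]
print("bracket in plate rest frame mm",(1e3*np.array([c*d[0]+sn*d[1],-sn*d[0]+c*d[1],b[2]-.012])).round(1),"yaw err",np.arctan2(M[1,0],M[0,0])-p[2],"tilt",M[:2,2],"F jig",R.from_euler("z",-p[2]).apply(s["contact_force"]).round(1))
E
python3 st.py
```

```text
bracket in plate rest frame mm [-22.4   2.1  -0. ] yaw err 0.0013123052073864827 tilt [ 2.92486515e-04 -6.68634304e-05] F jig [-0.5  0.9 -1.3]
```

servo_tool(steps="0 0 0 0.3 0.1 0 0; 0 0 0 0.4 0.1 0 0; 0 0 0 0.4 0 0 0; 0 0 0 0.4 0 0 0; 0 0 0 0.3 0 0 0; 0 0 0 0.3 0 0 0; 0 0 0 0.3 0 0 0; 0 0 0 0.3 0 0 0; 0 0 0 0 0 0 0; 0 0 0 0 0 0 0")

```text
t: 9.6
position: [0.5806, -0.0774, 0.0236]
ee_rot: [3.139, -0.111, -0.008]
contact_force: [-7.9, 0.0, 7.6]
width: 0.108
finger_force: 60.5
```

```bash
python3 st.py
```

```text
bracket in plate rest frame mm [ 2.1 -0.3 -0. ] yaw err 0.0008791173420023002 tilt [-0.00528669 -0.00031711] F jig [-7.9 -0.5  7.6]
```

servo_tool(steps="0 0 0 0 0 -0.05 0; 0 0 0 0.2 0 0 0; 0 0 0 0.2 0 0 0; 0 0 0 0.2 0 0 0; 0 0 0 0.2 0 0 0; 0 0 0 0.2 0 0 0; 0 0 0 0.2 0 0 0; 0 0 0 0 0 0 0; 0 0 0 0 0 0 0")

```text
t: 10.72
position: [0.5896, -0.0781, 0.0237]
ee_rot: [3.139, -0.112, -0.018]
contact_force: [-13.7, -0.1, 11.0]
width: 0.109
finger_force: 61.1
```

```bash
python3 st.py
```

```text
bracket in plate rest frame mm [11.  -0.3 -0.1] yaw err 0.0006486184424303737 tilt [-1.15180291e-02  7.69467767e-05] F jig [-13.6  -1.1  11. ]
```

servo_tool(steps="0 0 0 0 0 -0.1 0; 0 0 0 0.2 0 0 0; 0 0 0 0.2 0 0 0; 0 0 0 0.2 0 0 0; 0 0 0 0.2 0 0 0; 0 0 0 0 0 0 0; 0 0 0 0 0 0 0")

```text
t: 11.6
position: [0.5959, -0.0785, 0.0238]
ee_rot: [3.139, -0.112, -0.024]
contact_force: [-14.4, 1.1, 9.1]
width: 0.107
finger_force: 60.9
```

```bash
python3 st.py
```

```text
bracket in plate rest frame mm [17.3 -0.3 -0.1] yaw err 0.0005734315125611733 tilt [-0.01514806  0.00037147] F jig [-14.5   0.    9.1]
```

servo_tool(steps="0 0 0 0 0 -0.1 0; 0 0 0 0.2 0 0 0; 0 0 0 0.1 0 0 0; 0 0 0 0 0 0 0; 0 0 0 0 0 0 0")

```text
t: 12.22
position: [0.5982, -0.0787, 0.0239]
ee_rot: [3.139, -0.112, -0.026]
contact_force: [-14.8, 1.7, 7.2]
width: 0.111
finger_force: 60.4
```

```bash
python3 st.py
python3 - <<'E'
from h import *
w=camera_info("wrist");im=capture("wrist")
p=[.6032,-.0791,-.0718];L=np.array([[0,.03,.066],[0,-.03,.066],[.008,.03,.066],[.008,-.03,.066],[-.02,.03,.072],[-.02,-.03,.072]])+[.02,0,0]
L[4:,0]+=.02
print("pred@20mm: plate front, plate rear, bracket top back",(proj(w,body(p,L))).round(1).tolist())
L[:,0]-=.005;print("@15",(proj(w,body(p,L))).round(1).tolist())
cv2.imwrite("pics/w3.png",cv2.resize(im[120:270,220:420,::-1],None,fx=4,fy=4,interpolation=cv2.INTER_CUBIC))
E
```

```text
bracket in plate rest frame mm [19.6 -0.3 -0.1] yaw err 0.0006592218316592846 tilt [-0.01678954  0.00052575] F jig [-14.9   0.7   7.2]
pred@20mm: plate front, plate rear, bracket top back [[226.6, 240.6], [401.7, 240.6], [224.7, 218.6], [403.6, 218.7], [221.6, 248.2], [406.5, 248.3]]
@15 [[227.8, 253.8], [400.6, 253.9], [225.9, 232.5], [402.4, 232.5], [222.9, 262.1], [405.3, 262.1]]
```

View pics/w3.png

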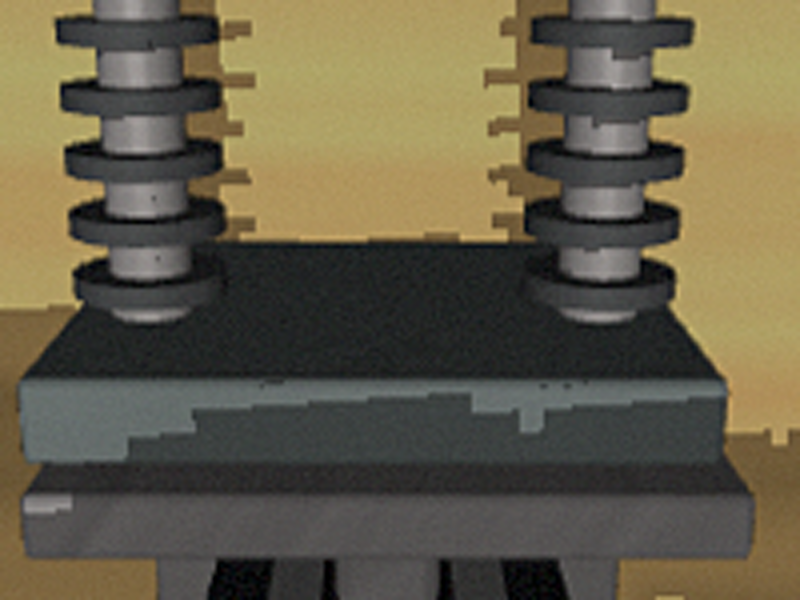

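The picture shows the plate pushed in about 20–21 mm (its rear edge at row 215) with the bracket flush and centred on it. Now holding.

servo_tool(steps="0 0 0 0 0 0 0; 0 0 0 0 0 0 0; 0 0 0 0 0 0 0; 0 0 0 0 0 0 0; 0 0 0 0 0 0 0; 0 0 0 0 0 0 0; 0 0 0 0 0 0 0; 0 0 0 0 0 0 0; 0 0 0 0 0 0 0; 0 0 0 0 0 0 0")

```text
t: 13.52
position: [0.5981, -0.0787, 0.0238]
ee_rot: [3.139, -0.112, -0.027]
contact_force: [-15.1, 0.7, 6.0]
width: 0.111
finger_force: 60.4
```

servo_tool(steps="0 0 0 0 0 0 0; 0 0 0 0 0 0 0; 0 0 0 0 0 0 0; 0 0 0 0 0 0 0; 0 0 0 0 0 0 0; 0 0 0 0 0 0 0; 0 0 0 0 0 0 0; 0 0 0 0 0 0 0; 0 0 0 0 0 0 0; 0 0 0 0 0 0 0")

```text
t: 14.78
position: [0.5981, -0.0787, 0.0238]
ee_rot: [3.139, -0.112, -0.026]
contact_force: [-15.7, 1.4, 6.6]
width: 0.108
finger_force: 60.4
```

servo_tool(steps="0 0 0 0 0 0 0; 0 0 0 0 0 0 0; 0 0 0 0 0 0 0; 0 0 0 0 0 0 0; 0 0 0 0 0 0 0; 0 0 0 0 0 0 0; 0 0 0 0 0 0 0; 0 0 0 0 0 0 0; 0 0 0 0 0 0 0; 0 0 0 0 0 0 0")

```text
t: 16.02
position: [0.5982, -0.0787, 0.0239]
ee_rot: [3.139, -0.112, -0.026]
contact_force: [-15.0, 0.4, 5.4]
width: 0.11
finger_force: 60.4
```

```bash
python3 st.py; python3 -c "
from cell import *
print(sign_off())"
```

```text
bracket in plate rest frame mm [19.6 -0.3 -0. ] yaw err 0.0006721170881476973 tilt [-0.01674506  0.00057395] F jig [-15.   -0.6   5.4]
the job is handed in; nothing more can be done
None
```

The big bracket stands in the free right place, centred and flush, with the plate about 20 mm in (roughly 10 N, inferred from the travel because the wrist reading of 15 N includes board friction); I held it steady for over 3.7 s and handed in at 16 s, still gripping and pushing.

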